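# Blank the plate reader, then hold a growth plate in its slot

## Robot

A 6-joint arm with a two-finger parallel gripper is mounted at the origin on the work surface. World frame = base frame: x ahead of the robot, y to its left, z up, the work surface at z = 0. Lengths are in m, angles in rad, forces in N, time in s.
With the tool pointing down it reaches from about 0.375 to 0.925 m from the base axis. Payload 5.7 kg.
Tool frame: the origin (TCP) lies at the very end of the fingers, on their centre line; the grasp point (between the pads) lies 19 mm behind it; x points along the fingers, z is the direction in which the jaws open and shut, and the axes are right-handed (so a half turn about x gives the same grasp; the last joint's range is limited). The gripper opens to 88 mm and grips with 3 to 60 N. Pads are 20 mm wide; open, the fingers measure 115 mm over their backs; the gripper's body (75 mm by 178 mm) begins 61 mm behind the grasp point.
Start: joints at [-1.249, 0.359, 1.51, -0, 1.272, -0.115], TCP at [0.254, -0.544, 0.223] pointing down, gripper open.
Joint ranges: [-2.97, 2.97], [-1.01, 2.36], [0.21, 2.38], [-0.96, 4.11], [0.2, 2.71], [-2.98, 2.98]. Speed limits (rad/s): [2.39, 2.39, 3.14, 3.14, 3.14, 3.14].

## Interface

Orientations are given as a rotation vector (axis times angle).
In Python, from bench import env, optics gives the robot as it stands. The module is installed in compiled form; this text tells all that it offers.
- The arm moves only by the shell command python3 -m inch 'ROWS'. ROWS is a JSON object of lists of equal length, an entry for each row: "xyz": the shift along the tool's x, y, z in units of 25 mm (1.0 is 25 mm), a list of three; "yaw": the turn about the tool's x in units of 5 degrees (1.0 is 5 degrees); "claw": the opening, from -1 (shut) to 1 (fully open). A call has exactly 8 rows; each row shifts and turns the commanded pose from where the row before left it, along the tool's axes as they then stand; what a row does not reach is not made up. A row lasts 1/12 s, in which the tool goes at most 41.7 mm and 7.16 degrees, less where a joint would pass 70% of its speed; a pose out of reach is approached as far as the arm can. A call is refused whole if a number of a shift passes 1 or a number of a turn 1, either way. A call with a gripper value outside its range is refused whole. The fingers move at their own pace and stop on an object; the grip force is fixed at half the most. Time passes only in rows, so rows that do not move let the fingers close, or fill a call up. It gives the time, the measured TCP pose, the force and the opening at its end, in the units of the state.
- env.read_state(): the state, without advancing time (a new reading comes with each control period).
- optics.read_camera(name): name is "scene" or "side" or "wrist"; returns a dict with "image" (480x640x3 uint8, red, green, blue), "vfov" (degrees; the focal length in pixels is half the picture's height over the tangent of half this angle, whatever the lens; pixels are square), "cx", "cy" (the principal point, pixels), "D" ([k1, k2, p1, p2, k3] as OpenCV has them; the pictures are not rectified), "cam_to_world" (4x4, takes a point from camera to world coordinates). Camera axes: x right, y down, z forward; pixel columns grow to the right and rows downward; lengths in m; the calibration is good to about 2 mm. A picture is of the moment at which its call begins. There is no depth.
- env.finish_job(): hands the job in, once; it reports no verdict.
The state is a dict: "t": time; "joint_pos": joint angles; "qd": joint speeds; "effort": joint torques, N m; "eef_pos": TCP position; "tcp_rot": TCP orientation; "contact_force": force on the tool from outside, world axes, zero at the start; "ft_torque": the same for the moment, N m; "finger_gap": finger opening in m.
Only numpy, scipy, OpenCV 4.12 (cv2) and the standard library are available. Lean on these libraries where they do the work, as an engineer would, in place of code of your own. Each camera call takes 0.05 s, during which the arm holds its last target.

## Task

With nothing yet in the reader's slot, press the yellow spring pedal right down to its stop for a moment to blank the reader, and let it come back up. Then take the orange-handled growth plate out of the drip rack, lower its blade gently through the narrow slot in the top of the white reader until the slot's rim is level with the black band on the blade, and keep it gripped there: finish while holding it still, not let go and not resting on its flange. Leave everything else where it is.

Things in the scene. Friction and masses are not known exactly. Their poses are not given: they have to be found in the camera images.
- pedal (a joint): hinge of the yellow spring pedal, rad: 0 is up (at rest), 0.25 is fully down on its stop. At the pad the spring takes about 4 N to start and about 10 N to hold it down; it springs back up by itself when let go
- pedal_pad (a point): centre of the top face of the black rubber pad (50 x 54) near the raised end of the yellow pedal plate (115 x 66 x 8). The hinge lies 80 mm from it along the pedal, towards +x of pedal_base. At rest the plate slopes up 0.25 rad away from the hinge, the pad's centre about 50 mm above the table; fully pressed it is about 20 mm lower
- pedal_base: grey base of the pedal, 140 x 85 x 8, fixed to the table; origin under its centre; +x points from the raised pad end to the hinge end. Pedal and reader may stand on either side of the rack
- reader: white box-shaped plate reader, 120 (x) x 110 (y) x 105 high, fixed, closed but for one slot in the middle of its top with black sloping lips; origin under its centre
- reader_slot (a point): centre of the slot, level with the reader's top face (105 mm above the table); axes as the reader: slot long way along y, thin way along x, goes down along -z. Sloping 45-degree lips, 54 x 22 at the top face, lead 6 mm down to a straight throat 42 x 10 and 8 deep; below it is an open chamber, its floor 99 mm below the top face
- plate: the growth plate to use: orange handle, about 90 g, stands upright and loose in one of the rack's pockets. Origin at the centre of its foot, z up along it, x its thin way, y its wide way. Blade 8 (x) x 40 (y) from z = 0 to 78, white with green patch and black band, foot slightly narrowed; flange 26 x 54 to z = 82; handle 12 (x) x 32 (y) from z = 82 to 122, to be gripped across its 12 mm.
- plate_band (a point): centre of the black band on the blade, 58 mm above its foot; the band is 16 mm high (50 to 66 mm above the foot)
- plate_foot (a point): centre of the underside of the plate's foot (the plate's origin)
- rack: grey drip rack, 70 (x) x 215 (y) x 40 high, fixed; origin under its centre. Three pockets 43 (y) x 11 (x), at y = -75, 0 and 75 mm, floors 6 mm above the table, each holding one plate with its wide way along the rack's y
- plate_blue: growth plate with a blue handle, same shape as the orange one, stands in the rack; leave it
- plate_white: growth plate with a white handle, same shape as the orange one, stands in the rack; leave it
- tub: white screw-lid tub with a blue label, 84 dia x 110 high; origin under its centre; bystander
- feed_jar: amber jar with black cap, 60 dia x 80 high; origin under its centre; bystander
- dropper: small black dropper bottle with red cap, 30 dia x 62 high; origin under its centre; bystander
- marker: white and blue marker pen lying on the table, 120 long along its x, 12 thick; origin under its centre; bystander
- kit_box: black and green test-kit box, 45 x 95 x 50 high; origin under its centre; bystander
- strip_box: white and blue paper box, 50 x 80 x 30 high; origin under its centre; bystander
Mind the look-alikes: they are no part of the job. There is more than one size of the pedal_base; the job needs the larger.

How it is judged:
On the way, in this order (a step that is already met when the one before it is completed fails the run):
1. the pedal is pressed down to its stop while the orange plate is away from the reader (value of joint pedal above 0.225 rad and distance between plate_foot and reader_slot above 0.09 m), for 0.2 s.
2. the pedal is back up (value of joint pedal below 0.06 rad), for 0.1 s.
3. the orange plate's foot has passed through the slot (z of plate_foot in the frame of reader_slot below -0.02 m and horizontal distance between plate_foot and reader_slot below 0.008 m), for 0.1 s.
At the end, for the whole second after the job is handed in: the orange plate's blade is down through the reader's slot, the rim of the slot (reader top) within the 16 mm black band (band centre within 8 mm of it), foot within 8 mm of the slot's centre line, plate upright within 0.12 rad and at rest, held in the fingers (contact over 2 N); the pedal is up (z of plate_band in the frame of reader_slot between -0.008 and 0.008 m and horizontal distance between plate_foot and reader_slot below 0.008 m and angle between plate's own z axis and vertical below 0.12 rad and contact force between plate and the fingers above 2 N and linear speed of plate below 0.02 m/s and value of joint pedal below 0.06 rad); the arm keeps its last pose, push and grip.
It fails at once if the plate is forced hard against the reader (over 45 N) (contact force between plate and reader above 45 N).
It fails at once if one of the other two growth plates is disturbed (moved over 30 mm) (distance of any of plate_blue, plate_white from where it was at the start of the episode above 0.03 m).
It fails at once if one of the bottles, boxes, jars or the pen is disturbed (moved over 30 mm) (distance of any of tub, feed_jar, dropper, marker, kit_box, strip_box from where it was at the start of the episode above 0.03 m).
It also fails if it takes over 64 s, if anything falls off the work surface, if the arm or the gripper's body presses on something with over 40 N, if the wrist force passes 120 N, or if a joint passes its speed limit or range.

## Working session

There is one attempt and no reset: what is moved stays moved. The work goes in short steps, Python scripts to look and compute and a shell command to move; the robot and the scene stay as the last step left them, time stands still between calls to the robot, and variables do not carry over. Pictures are saved under pics/ and viewed, and the job is handed in when it is done.

```bash
mkdir -p pics; python3 - <<'E'
from bench import env, optics
import cv2, numpy as np
print(env.read_state())
for n in ("scene","side","wrist"):
    c=optics.read_camera(n); cv2.imwrite(f"pics/{n}0.png",c["image"][:,:,::-1])
    print(n,c["vfov"],c["cx"],c["cy"],c["D"],np.round(c["cam_to_world"],4).tolist())
E
```

```text
{'t': 0.0, 'joint_pos': array([-1.24911000e+00,  3.59522168e-01,  1.51139490e+00, -2.70366274e-05,
        1.27249551e+00, -1.15091778e-01]), 'qd': array([ 2.71967228e-05, -1.38181470e-04,  1.58059139e-03,  3.54497013e-04,
        4.71966289e-04, -9.51863700e-05]), 'effort': array([ 5.39565044e-04, -5.15371299e+01, -2.70719790e+01,  6.73925062e-02,
        3.48571851e-02, -1.29455671e-04]), 'eef_pos': array([ 0.25358802, -0.54303521,  0.22181366]), 'tcp_rot': array([ 0.8828427 ,  1.38619928, -0.88099176]), 'contact_force': array([ 0.5137277 ,  0.00139349, -0.05061717]), 'ft_torque': array([-0.00054378,  0.01204563,  0.00291796]), 'finger_gap': 0.08812344394559235}
scene 50.85911094324911 324.8238019006181 242.0421207093666 [0.01094383 0.         0.         0.         0.        ] [[0.1152, 0.7773, -0.6185, 1.4538], [0.9933, -0.0909, 0.0708, -0.1084], [-0.0012, -0.6226, -0.7825, 1.214], [0.0, 0.0, 0.0, 1.0]]
side 42.403426229068955 322.1788644627141 239.9265981288498 [-0.021607  0.        0.        0.        0.      ] [[-0.7467, -0.3704, 0.5525, -0.2752], [-0.6649, 0.3934, -0.6349, 0.9728], [0.0178, -0.8414, -0.54, 0.9167], [0.0, 0.0, 0.0, 1.0]]
wrist 71.78239528943233 324.6018615458545 237.4695537371973 [0.01332479 0.         0.         0.         0.        ] [[0.4229, -0.8667, -0.2647, 0.3272], [-0.9062, -0.405, -0.1215, -0.5084], [-0.0019, 0.2913, -0.9566, 0.3841], [0.0, 0.0, 0.0, 1.0]]
```

View pics/scene0.png

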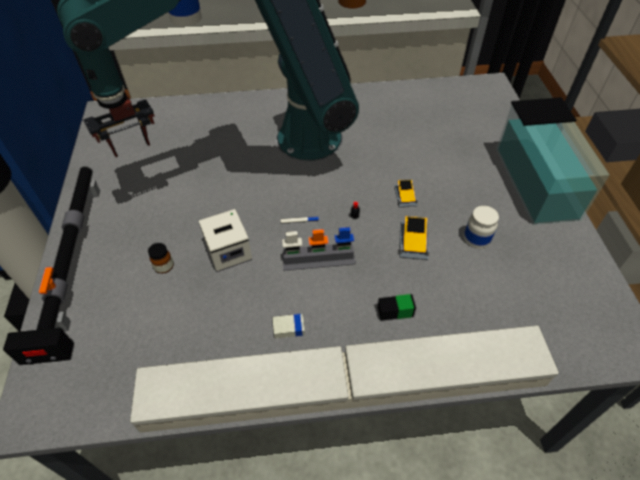

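View pics/side0.png

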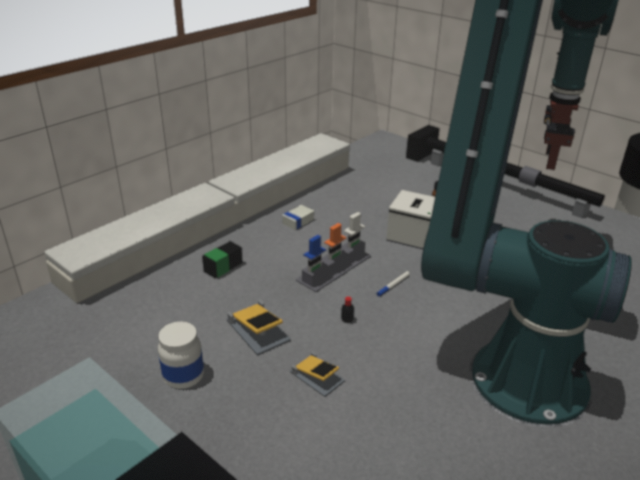

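View pics/wrist0.png

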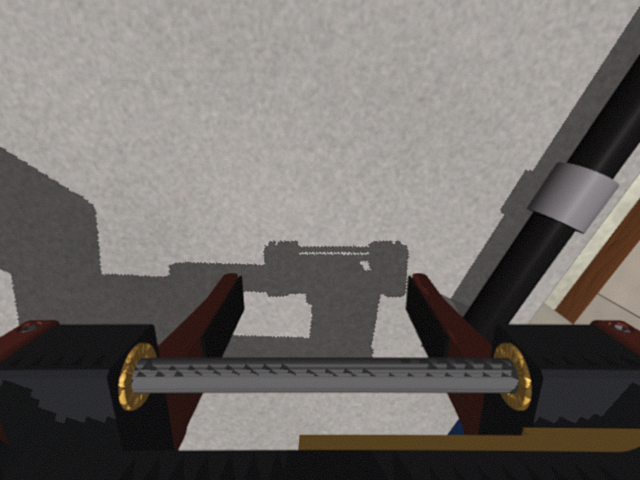

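```bash
cat > h.py <<'E'
from bench import env, optics
import cv2, numpy as np
def K(c):
    f=240/np.tan(np.radians(c["vfov"]/2)); return np.array([[f,0,c["cx"]],[0,f,c["cy"]],[0,0,1.]])
def ray(c,uv):
    p=cv2.undistortPoints(np.array(uv,float).reshape(-1,1,2),K(c),np.array(c["D"],float)).reshape(-1,2)
    T=np.array(c["cam_to_world"]); d=np.c_[p,np.ones(len(p))]@T[:3,:3].T
    return T[:3,3],d
def onz(c,uv,z):
    o,d=ray(c,uv); return o+d*((z-o[2])/d[:,2])[:,None]
def proj(c,P):
    T=np.linalg.inv(np.array(c["cam_to_world"])); r,_=cv2.Rodrigues(T[:3,:3])
    return cv2.projectPoints(np.array(P,float).reshape(-1,1,3),r,T[:3,3],K(c),np.array(c["D"],float))[0].reshape(-1,2)
def save(img,n): cv2.imwrite(n,img[:,:,::-1])
E
python3 - <<'E'
from h import *
c=optics.read_camera("scene")
im=c["image"]
save(cv2.resize(im[180:290,190:320],None,fx=6,fy=5.4,interpolation=cv2.INTER_CUBIC),"pics/cropR.png")
save(cv2.resize(im[170:270,270:440],None,fx=4.7,fy=4.7,interpolation=cv2.INTER_CUBIC),"pics/cropP.png")
c=optics.read_camera("side")
save(cv2.resize(c["image"][180:360,220:440],None,fx=3.3,fy=3.3,interpolation=cv2.INTER_CUBIC),"pics/cropS.png")
E
```

```text
(no output)
```

View pics/cropR.png

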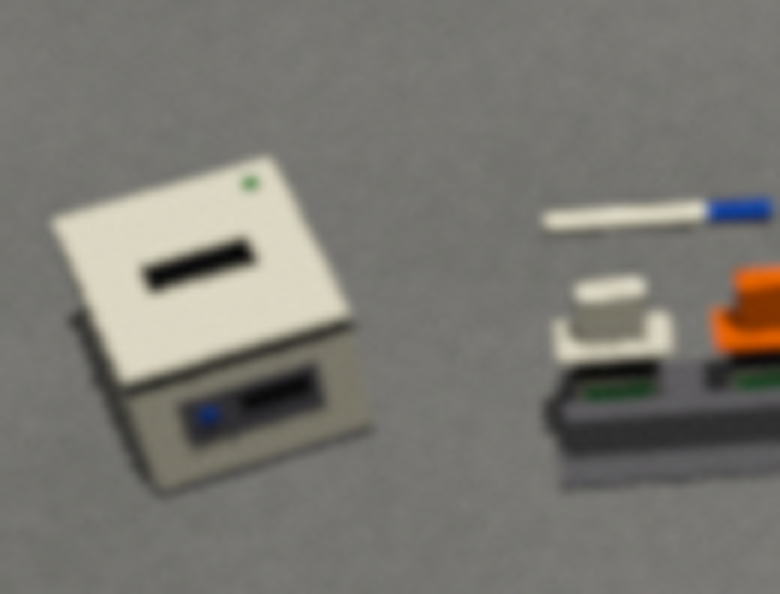

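View pics/cropP.png

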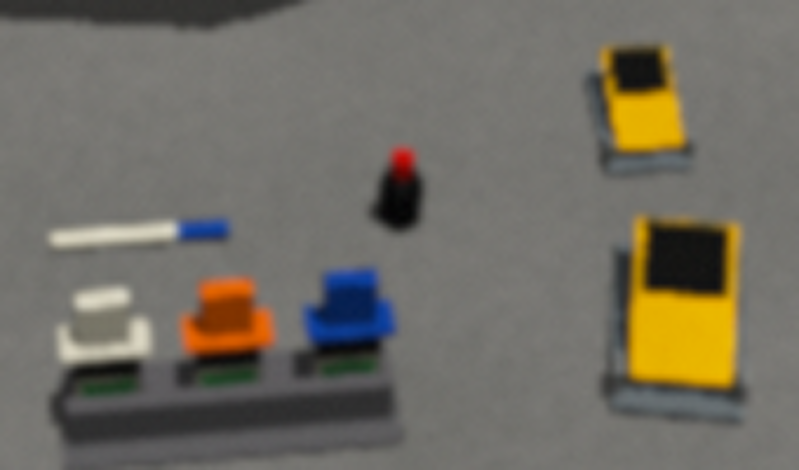

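View pics/cropS.png

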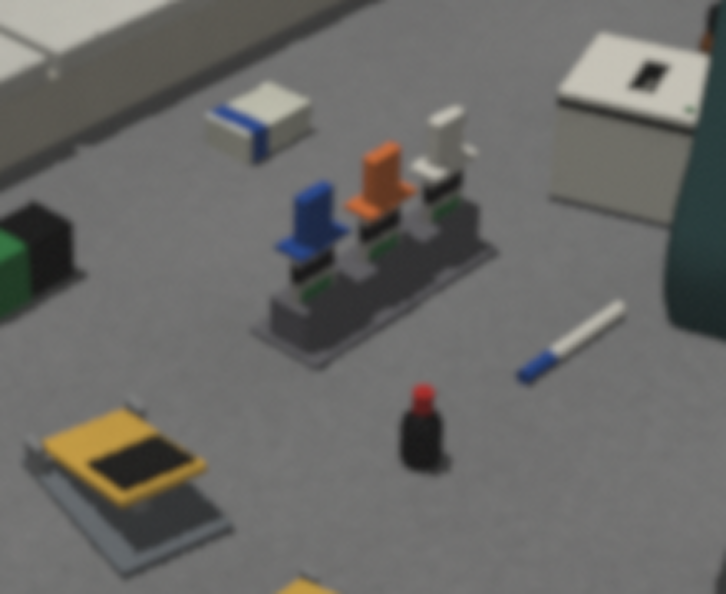

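```bash
cat > meas.py <<'E'
from h import *
def blob(im,roi,cond):
    x0,y0,x1,y1=roi; s=im[y0:y1,x0:x1].astype(int)
    m=cond(s).astype(np.uint8); n,l,st,ce=cv2.connectedComponentsWithStats(m)
    i=1+np.argmax(st[1:,4]); mm=(l==i).astype(np.uint8)
    cnt=max(cv2.findContours(mm,cv2.RETR_EXTERNAL,cv2.CHAIN_APPROX_NONE)[0],key=len)
    r=cv2.minAreaRect(cnt+np.array([x0,y0])); return ce[i]+[x0,y0],st[i,4],cv2.boxPoints(r),cnt.reshape(-1,2)+[x0,y0]
E
python3 - <<'E'
from meas import *
np.set_printoptions(precision=4,suppress=True)
c=optics.read_camera("scene"); s=optics.read_camera("side")
def show(n,c,roi,f,z):
    ce,a,b,cn=blob(c["image"],roi,f); P=onz(c,cn,z)[:,:2].astype(np.float32)
    r=cv2.minAreaRect(P*1000); print(n,"px",ce,a,"w",onz(c,[ce],z)[0],"rect",[np.round(v,1) for v in (r[0],r[1],r[2])])
dark=lambda s:s.max(2)<70
show("slot sc",c,(208,222,236,238),lambda s:s.max(2)<90,.105)
show("slot sd",s,(408,196,428,212),lambda s:s.max(2)<90,.105)
show("top sc",c,(195,200,255,270),lambda s:s.min(2)>185,.105)
show("pad sc",c,(404,214,428,236),dark,.05)
show("pad sd",s,(245,308,284,336),dark,.05)
ye=lambda s:(s[:,:,0]>120)&(s[:,:,2]<70)&(s[:,:,1]>90)
show("yel sc",c,(395,205,440,265),ye,.04)
orr=lambda s:(s[:,:,0]>150)&(s[:,:,2]<90)
oa=lambda s:(s[:,:,0]>110)&(s[:,:,2]<90)&(s[:,:,1]<140)
show("or sc",c,(305,225,332,250),oa,.1)
show("ortop sc",c,(305,225,332,250),lambda s:(s[:,:,0]>215)&(s[:,:,2]<90),.128)
show("or sd",s,(320,215,350,255),oa,.1)
show("blue",c,(333,222,360,250),lambda s:(s[:,:,2]>150)&(s[:,:,0]<90),.128)
E
```

```text
slot sc px [222.8769 228.5538] 65 w [ 0.4941 -0.2927  0.105 ] rect [array([ 494.1, -292.8]), array([13.2, 48.4]), np.float64(18.0)]
slot sd px [416.1111 202.4222] 45 w [ 0.4952 -0.2953  0.105 ] rect [array([ 495. , -294.2]), array([16. , 43.2]), np.float64(10.6)]
top sc px [222.5084 229.6468] 889 w [ 0.4981 -0.2937  0.105 ] rect [array([ 494.6, -293.1]), array([112.2, 104.2]), np.float64(18.4)]
pad sc px [415.6381 224.5476] 210 w [0.4984 0.278  0.05  ] rect [array([497.5, 277.6]), array([45.3, 53.9]), np.float64(76.5)]
pad sd px [262.313  319.6696] 230 w [0.4939 0.28   0.05  ] rect [array([493.9, 279.4]), array([53.3, 32.2]), np.float64(77.1)]
yel sc px [414.5996 239.0547] 512 w [0.5456 0.2653 0.04  ] rect [array([524.7, 270.6]), array([ 67.6, 135.4]), np.float64(76.1)]
or sc px [317.8654 237.3192] 260 w [ 0.5539 -0.0252  0.1   ] rect [array([551. , -25.4]), array([56.4, 58. ]), np.float64(87.9)]
ortop sc px [317.9333 230.8667] 15 w [ 0.5534 -0.0246  0.128 ] rect [array([553.2, -24.8]), array([ 5.6, 22.6]), np.float64(3.9)]
or sd px [332.1752 234.8175] 137 w [ 0.5579 -0.0218  0.1   ] rect [array([559.2, -26.1]), array([ 26.3, 110.5]), np.float64(30.5)]
blue px [344.7333 228.5333] 15 w [0.5537 0.0511 0.128 ] rect [array([553.5,  50.4]), array([19.7,  3.7]), np.float64(83.3)]
```

```bash
cat > go.py <<'E'
from h import *
import sys
from scipy.spatial.transform import Rotation as R
np.set_printoptions(precision=3,suppress=True)
def rel(x,y,z,yaw=None):
    "units of 25 mm along tool axes; yaw= wanted world heading (deg) of tool z (mod 180)"
    s=env.read_state(); M=R.from_rotvec(s["tcp_rot"]).as_matrix(); p=s["eef_pos"]
    print("t",round(s["t"],2),"p",p,"F",s["contact_force"],"gap",round(s["finger_gap"],4),"j",s["joint_pos"])
    print("tool axes",M[:,0],M[:,1],M[:,2],"heading z",np.degrees(np.arctan2(M[1,2],M[0,2])).round(2))
    print("shift units",M.T@(np.array([x,y,z])-p)/0.025)
    if yaw is not None:
        h=np.degrees(np.arctan2(M[1,2],M[0,2])); d=(yaw-h+90)%180-90
        print("world turn deg",round(d,2),"-> yaw units",round(np.sign(M[2,0])*d/5,3))
if __name__=="__main__": rel(*map(float,sys.argv[1:]))
E
python3 go.py .496 .279 .22 -14
```

```text
t 0.35 p [ 0.254 -0.543  0.222] F [ 0.071 -0.428  1.16 ] gap 0.0877 j [-1.249  0.359  1.511  0.     1.273 -0.115]
tool axes [-0.     0.001 -1.   ] [0.906 0.423 0.   ] [ 0.423 -0.906 -0.001] heading z -64.98
shift units [  0.112  22.698 -25.712]
world turn deg 50.98 -> yaw units -10.195
```

```bash
python3 -m inch '{"xyz":[[0,1,-0.8],[0,1,-0.8],[0,1,-0.8],[0,1,-0.8],[0,1,-0.8],[0,1,-0.8],[0,1,-0.8],[0,1,-0.8]],"yaw":[0,0,0,0,0,0,0,0],"claw":[-1,-1,-1,-1,-1,-1,-1,-1]}'; python3 -m inch '{"xyz":[[0,0.8,-1],[0,0.8,-1],[0,0.8,-1],[0,0.8,-1],[0,0.8,-1],[0,0.8,-1],[0,0.8,-1],[0,0.8,-1]],"yaw":[0,0,0,0,0,0,0,0],"claw":[-1,-1,-1,-1,-1,-1,-1,-1]}'; python3 go.py .496 .279 .22 -14
```

```text
t: 1.02
eef_pos: [0.3678, -0.3127, 0.2228]
tcp_rot: [0.882, 1.384, -0.882]
contact_force: [0.6, -0.2, 0.2]
finger_gap: 0.0379
t: 1.68
eef_pos: [0.4279, -0.0636, 0.2229]
tcp_rot: [0.882, 1.384, -0.882]
contact_force: [0.7, -0.1, 0.2]
finger_gap: 0.0006
t 1.68 p [ 0.428 -0.064  0.223] F [ 0.741 -0.108  0.196] gap 0.0006 j [-0.308  0.113  1.85   0.     1.178  0.826]
tool axes [ 0.001 -0.    -1.   ] [0.906 0.423 0.   ] [ 0.423 -0.906  0.   ] heading z -64.98
shift units [  0.117   8.266 -11.267]
world turn deg 50.98 -> yaw units -10.197
```

```bash
python3 -m inch '{"xyz":[[0,0.8,-1],[0,0.8,-1],[0,0.8,-1],[0,0.8,-1],[0,0.8,-1],[0,0.8,-1],[0,0.8,-1],[0,0.8,-1]],"yaw":[0,0,0,0,0,0,0,0],"claw":[-1,-1,-1,-1,-1,-1,-1,-1]}'; python3 -m inch '{"xyz":[[0,0.5,-0.8],[0,0.5,-0.8],[0,0.5,-0.8],[0,0.35,-0.85],[1,0,0],[1,0,0],[1,0,0],[1,0,0]],"yaw":[-1,-1,-1,-1,-1,-1,-1,-1],"claw":[-1,-1,-1,-1,-1,-1,-1,-1]}';  python3 go.py .496 .279 .07 -14
```

```text
t: 2.35
eef_pos: [0.4882, 0.1855, 0.2228]
tcp_rot: [0.882, 1.385, -0.881]
contact_force: [1.3, -0.6, 0.2]
finger_gap: 0.0004
t: 3.02
eef_pos: [0.4836, 0.2766, 0.1219]
tcp_rot: [0.338, 1.544, -0.337]
contact_force: [0.3, -0.1, 0.4]
finger_gap: 0.0002
t 3.02 p [0.484 0.277 0.122] F [ 0.289 -0.127  0.385] gap 0.0002 j [0.395 0.409 1.717 0.    1.015 0.826]
tool axes [ 0.001  0.    -1.   ] [0.418 0.909 0.001] [ 0.909 -0.418  0.001] heading z -24.69
shift units [2.078 0.294 0.41 ]
world turn deg 10.69 -> yaw units -2.138
```

```bash
python3 -m inch '{"xyz":[[0.3,0.3,0.4],[0.4,0,0],[0.4,0,0],[0.4,0,0],[0.3,0,0],[0.2,0,0],[0,0,0],[0,0,0]],"yaw":[-1,-1,-0.14,0,0,0,0,0],"claw":[-1,-1,-1,-1,-1,-1,-1,-1]}'; python3 go.py .496 .279 .05 -14; python3 - <<'E'
from h import *
for n in("scene","side"):
    c=optics.read_camera(n); x,y=map(int,proj(c,[.496,.279,.05])[0]); print(x,y)
    save(cv2.resize(c["image"][y-50:y+50,x-60:x+60],None,fx=6,fy=6,interpolation=cv2.INTER_CUBIC),f"pics/ped_{n}.png")
E
```

```text
t: 3.68
eef_pos: [0.4956, 0.2787, 0.0726]
tcp_rot: [0.196, 1.562, -0.196]
contact_force: [-0.2, -0.2, 0.4]
finger_gap: 0.0007
t 3.68 p [0.496 0.279 0.073] F [-0.155 -0.24   0.365] gap 0.0007 j [0.391 0.49  1.732 0.    0.921 0.641]
tool axes [-0. -0. -1.] [ 0.247  0.969 -0.   ] [ 0.969 -0.247 -0.   ] heading z -14.31
shift units [0.906 0.015 0.014]
world turn deg 0.31 -> yaw units -0.063
415 223
261 319
```

View pics/ped_scene.png

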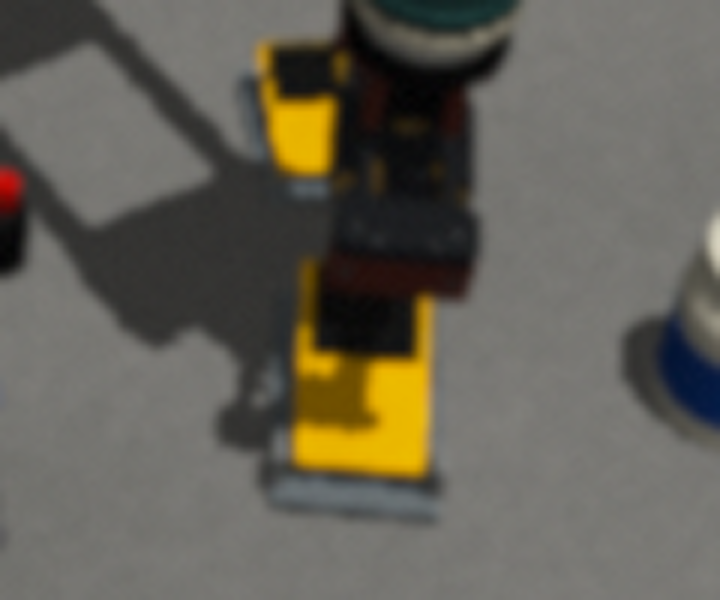

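View pics/ped_side.png

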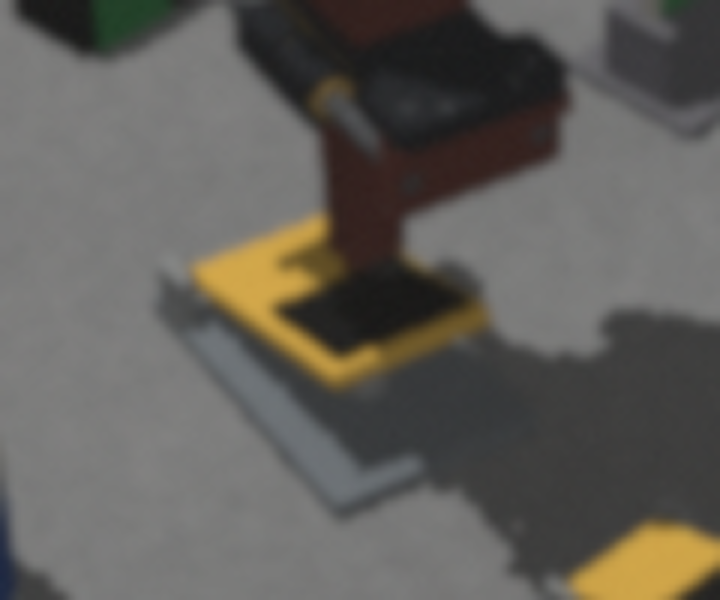

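Both views show the closed fingertips just above the black pad (around px 415,223 in scene and 261,319 in side). I'll press now.

```bash
python3 -m inch '{"xyz":[[0.4,0,0],[0.4,0,0],[0.3,0,0],[0.2,0,0],[0.15,0,0],[0.1,0,0],[0,0,0],[0,0,0]],"yaw":[0,0,0,0,0,0,0,0],"claw":[-1,-1,-1,-1,-1,-1,-1,-1]}'; python3 -m inch '{"xyz":[[0.05,0,0],[0.05,0,0],[0.05,0,0],[0,0,0],[0,0,0],[0,0,0],[0,0,0],[0,0,0]],"yaw":[0,0,0,0,0,0,0,0],"claw":[-1,-1,-1,-1,-1,-1,-1,-1]}'
```

```text
t: 4.45
eef_pos: [0.4935, 0.2793, 0.0333]
tcp_rot: [0.196, 1.566, -0.196]
contact_force: [-5.5, 3.8, 9.1]
finger_gap: 0.0006
t: 5.12
eef_pos: [0.4932, 0.2793, 0.0302]
tcp_rot: [0.196, 1.566, -0.196]
contact_force: [-7.9, 4.4, 13.4]
finger_gap: 0.0005
```

```bash
python3 -m inch '{"xyz":[[0.05,0,0],[0.05,0,0],[0.05,0,0],[0,0,0],[0,0,0],[0,0,0],[0,0,0],[0,0,0]],"yaw":[0,0,0,0,0,0,0,0],"claw":[-1,-1,-1,-1,-1,-1,-1,-1]}'
```

```text
t: 5.78
eef_pos: [0.4933, 0.2794, 0.0295]
tcp_rot: [0.197, 1.565, -0.196]
contact_force: [-15.0, 0.7, 43.4]
finger_gap: 0.0003
```

The force jumped to 43 N with z stalled at 29.5 mm, so the pedal is on its stop. I'll back off now.

```bash
python3 -m inch '{"xyz":[[-0.3,0,0],[-0.5,0,0],[-0.8,0,0],[-1,0,0],[-1,0,0],[-1,0,0],[-1,0,0],[0,0,0]],"yaw":[0,0,0,0,0,0,0,0],"claw":[-1,-1,-1,-1,-1,-1,-1,-1]}'; python3 go.py .5533 -.0246 .18 0; python3 - <<'E'
from h import *
c=optics.read_camera("side")
save(cv2.resize(c["image"][180:370,200:440],None,fx=3.3,fy=3.1,interpolation=cv2.INTER_CUBIC),"pics/up_side.png")
E
```

```text
t: 6.45
eef_pos: [0.4985, 0.2799, 0.1704]
tcp_rot: [0.198, 1.556, -0.193]
contact_force: [1.3, -0.1, -0.1]
finger_gap: 0.0004
t 6.45 p [0.499 0.28  0.17 ] F [ 1.335 -0.084 -0.067] gap 0.0004 j [0.391 0.367 1.64  0.    1.127 0.64 ]
tool axes [ 0.007  0.003 -1.   ] [0.247 0.969 0.004] [ 0.969 -0.247  0.006] heading z -14.27
shift units [ -0.406 -11.264   5.129]
world turn deg 14.27 -> yaw units -2.855
```

View pics/up_side.png

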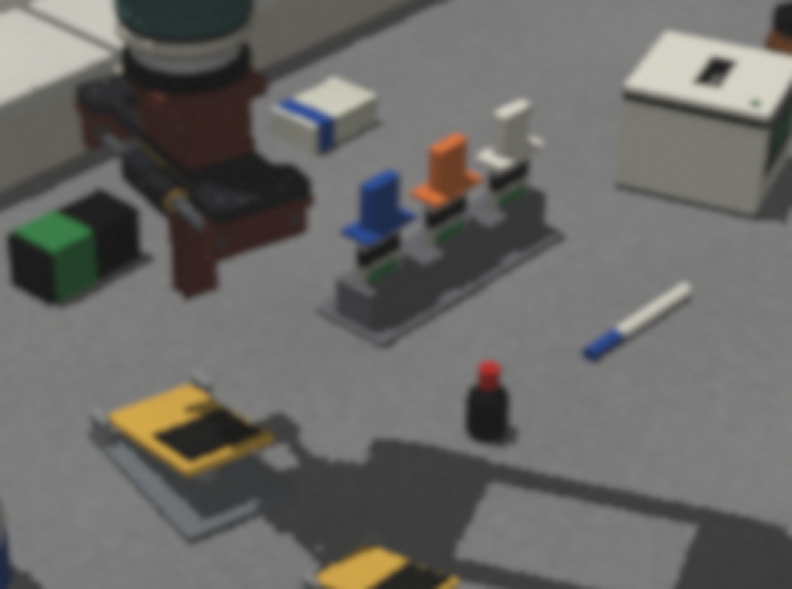

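The pedal is back up. I'll move over to the orange plate and open the gripper.

```bash
python3 -m inch '{"xyz":[[-0.1,-1,0.45],[-0.1,-1,0.45],[-0.1,-1,0.45],[-0.1,-1,0.45],[-0.1,-1,0.45],[-0.1,-1,0.45],[-0.1,-1,0.45],[-0.1,-1,0.45]],"yaw":[0,0,0,0,0,0,0,0],"claw":[-1,-1,-1,-1,-1,-1,-1,-1]}'; python3 -m inch '{"xyz":[[-0.1,-1,0.45],[0,-1,0.45],[0,-1,0.45],[0,-0.26,0.18],[0,0,0],[0,0,0],[0,0,0],[0,0,0]],"yaw":[0,0,0,0,-1,-1,-0.86,0],"claw":[1,1,1,1,1,1,1,1]}'; python3 go.py .5533 -.0246 .15 0; python3 - <<'E'
from h import *
for n in ("wrist","scene"):
    c=optics.read_camera(n); save(c["image"],f"pics/{n}2.png")
E
```

```text
t: 7.17
eef_pos: [0.5326, 0.0614, 0.1844]
tcp_rot: [0.195, 1.565, -0.196]
contact_force: [0.2, 0.6, -0.2]
finger_gap: 0.0004
t: 7.83
eef_pos: [0.5497, -0.0251, 0.1872]
tcp_rot: [-0.002, 1.574, 0.003]
contact_force: [0.3, 0.7, -0.4]
finger_gap: 0.0501
t 7.83 p [ 0.55  -0.025  0.187] F [ 0.286  0.671 -0.404] gap 0.0501 j [-0.172  0.325  1.66   0.     1.16  -0.175]
tool axes [-0.003  0.001 -1.   ] [-0.003  1.     0.001] [ 1.     0.003 -0.003] heading z 0.16
shift units [1.487 0.019 0.149]
world turn deg -0.16 -> yaw units 0.033
```

View pics/wrist2.png

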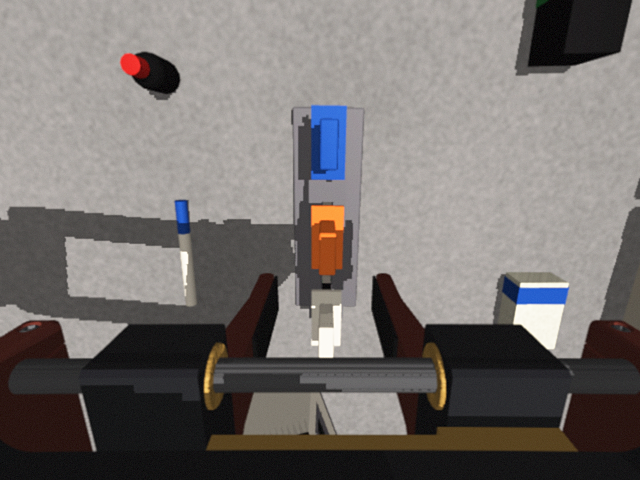

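```bash
python3 - <<'E'
from meas import *
np.set_printoptions(precision=4,suppress=True)
c=optics.read_camera("wrist"); im=c["image"].astype(int)
print("tcp px",proj(c,env.read_state()["eef_pos"]), "plate top",proj(c,[[.5533,-.0246,.128],[.5533,-.0246,.088]]))
O=(im[:,:,0]>150)&(im[:,:,2]<110)&(im[:,:,1]<190); B=(im[:,:,2]>120)&(im[:,:,0]<90)
for n,m,rows in(("o",O,range(208,275,6)),("b",B,range(108,180,8))):
    for r in rows:
        k=np.where(m[r,270:400])[0]+270
        if len(k): 
            P=onz(c,[[k[0]-.5,r],[k[-1]+.5,r]],.088); print(n,r,k[0],k[-1],P[:,:2].ravel(),"mid",P.mean(0)[:2])
save(cv2.resize(c["image"][95:345,260:400],None,fx=4,fy=2.4,interpolation=cv2.INTER_NEAREST),"pics/w2c.png")
E
```

```text
tcp px [[323.4067 294.3113]] plate top [[328.389  255.2665]
 [327.9767 238.7178]]
o 208 310 343 [0.5384 0.0012 0.5657 0.0012] mid [0.5521 0.0012]
o 214 310 342 [ 0.5383 -0.0037  0.565  -0.0037] mid [ 0.5517 -0.0037]
o 220 310 342 [ 0.5383 -0.0087  0.5651 -0.0087] mid [ 0.5517 -0.0087]
o 226 312 342 [ 0.5398 -0.0137  0.5651 -0.0137] mid [ 0.5525 -0.0137]
o 232 312 341 [ 0.5398 -0.0188  0.5644 -0.0188] mid [ 0.5521 -0.0188]
o 238 312 341 [ 0.5397 -0.024   0.5645 -0.024 ] mid [ 0.5521 -0.024 ]
o 244 312 341 [ 0.5396 -0.0292  0.5645 -0.0292] mid [ 0.5521 -0.0292]
o 250 312 341 [ 0.5396 -0.0344  0.5646 -0.0345] mid [ 0.5521 -0.0345]
o 256 312 340 [ 0.5395 -0.0398  0.5638 -0.0398] mid [ 0.5517 -0.0398]
o 262 311 340 [ 0.5386 -0.0451  0.5639 -0.0452] mid [ 0.5512 -0.0452]
o 268 311 339 [ 0.5385 -0.0506  0.5631 -0.0506] mid [ 0.5508 -0.0506]
o 274 319 322 [ 0.5452 -0.0561  0.5487 -0.0561] mid [ 0.5469 -0.0561]
b 108 310 344 [0.5396 0.0762 0.5654 0.0761] mid [0.5525 0.0761]
b 116 311 344 [0.5402 0.0706 0.5655 0.0706] mid [0.5528 0.0706]
b 124 310 344 [0.5394 0.065  0.5655 0.065 ] mid [0.5525 0.065 ]
b 132 319 344 [0.5461 0.0594 0.5656 0.0593] mid [0.5559 0.0593]
b 140 319 344 [0.546  0.0536 0.5657 0.0536] mid [0.5559 0.0536]
b 148 319 343 [0.546  0.0478 0.5651 0.0477] mid [0.5555 0.0477]
b 156 319 343 [0.546  0.0418 0.5651 0.0418] mid [0.5556 0.0418]
b 164 319 343 [0.5459 0.0358 0.5652 0.0358] mid [0.5556 0.0358]
b 172 310 343 [0.5389 0.0298 0.5653 0.0297] mid [0.5521 0.0297]
```

View pics/w2c.png

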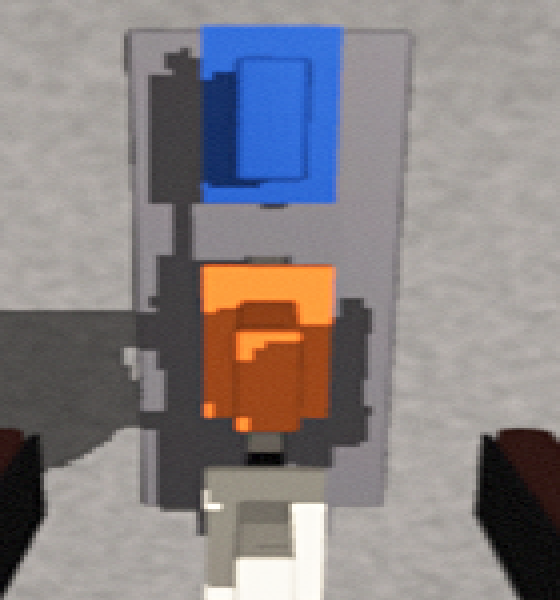

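The wrist view shows the orange flange centred at x = 0.552, y = -0.0245, with the blade way along world y. I'll descend to grasp it.

```bash
python3 -m inch '{"xyz":[[0,0,0.08],[0,0,0],[0,0,0],[0.5,0,0],[0.5,0,0],[0.5,0,0],[0,0,0],[0,0,0]],"yaw":[0.1,0,0,0,0,0,0,0],"claw":[1,1,1,1,1,1,1,1]}'; python3 go.py .552 -.0245 .094 -.6;  python3 - <<'E'
from h import *
c=optics.read_camera("wrist"); save(c["image"],"pics/wrist3.png")
E
```

```text
t: 8.65
eef_pos: [0.5522, -0.0255, 0.1511]
tcp_rot: [0.007, 1.572, -0.006]
contact_force: [-0.3, 0.2, 0.9]
finger_gap: 0.0878
t 8.65 p [ 0.552 -0.026  0.151] F [-0.313  0.237  0.941] gap 0.0878 j [-0.171  0.369  1.695  0.     1.079 -0.163]
tool axes [-0.001  0.    -1.   ] [0.009 1.    0.   ] [ 1.    -0.009 -0.001] heading z -0.49
shift units [ 2.282  0.04  -0.004]
world turn deg -0.11 -> yaw units 0.023
```

View pics/wrist3.png

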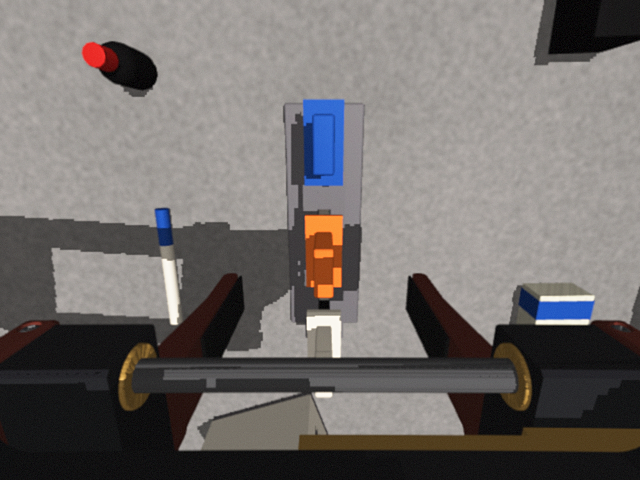

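```bash
python3 -m inch '{"xyz":[[0.5,0.03,0],[0.5,0,0],[0.5,0,0],[0.4,0,0],[0.25,0,0],[0.1,0,0],[0,0,0],[0,0,0]],"yaw":[0,0,0,0,0,0,0,0],"claw":[1,1,1,1,1,1,1,1]}'; python3 -m inch '{"xyz":[[0,0,0],[0,0,0],[0,0,0],[0,0,0],[0,0,0],[0,0,0],[0,0,0],[0,0,0]],"yaw":[0,0,0,0,0,0,0,0],"claw":[-1,-1,-1,-1,-1,-1,-1,-1]}';python3 -m inch '{"xyz":[[0,0,0],[0,0,0],[0,0,0],[0,0,0],[0,0,0],[0,0,0],[0,0,0],[0,0,0]],"yaw":[0,0,0,0,0,0,0,0],"claw":[-1,-1,-1,-1,-1,-1,-1,-1]}'; python3 go.py .552 -.0245 .094 0
```

```text
t: 9.37
eef_pos: [0.5531, -0.025, 0.0956]
tcp_rot: [0.007, 1.57, -0.007]
contact_force: [0.6, -0.3, -0.4]
finger_gap: 0.0877
t: 10.03
eef_pos: [0.5527, -0.0249, 0.0952]
tcp_rot: [0.007, 1.571, -0.006]
contact_force: [0.4, -0.5, 0.4]
finger_gap: 0.038
t: 10.7
eef_pos: [0.5526, -0.0249, 0.0951]
tcp_rot: [0.007, 1.571, -0.006]
contact_force: [-0.6, 0.7, -0.6]
finger_gap: 0.0118
t 10.7 p [ 0.553 -0.025  0.095] F [-0.609  0.652 -0.573] gap 0.0118 j [-0.17   0.441  1.749  0.     0.953 -0.162]
tool axes [-0.  0. -1.] [0.008 1.    0.   ] [ 1.    -0.008 -0.   ] heading z -0.47
shift units [ 0.043  0.015 -0.023]
world turn deg 0.47 -> yaw units -0.095
```

```bash
python3 -m inch '{"xyz":[[-0.2,0,0],[-0.4,0,0],[-0.8,0,0],[-1,0,0],[-1,0,0],[-1,0,0],[-1,0,0],[-0.6,0,0]],"yaw":[0,0,0,0,0,0,0,0],"claw":[-1,-1,-1,-1,-1,-1,-1,-1]}'; python3 go.py .4945 -.293 .245 18; python3 - <<'E'
from h import *
c=optics.read_camera("scene"); save(cv2.resize(c["image"][140:300,190:410],None,fx=3.6,fy=3.6,interpolation=cv2.INTER_CUBIC),"pics/sc4.png")
E
```

```text
t: 11.37
eef_pos: [0.5538, -0.025, 0.2491]
tcp_rot: [0.006, 1.567, -0.007]
contact_force: [0.4, -0.4, -1.9]
finger_gap: 0.0122
t 11.37 p [ 0.554 -0.025  0.249] F [ 0.41  -0.441 -1.927] gap 0.0122 j [-0.17   0.267  1.578  0.     1.292 -0.162]
tool axes [ 0.004 -0.001 -1.   ] [ 0.008  1.    -0.001] [ 1.    -0.008  0.004] heading z -0.47
shift units [  0.159 -10.737  -2.283]
world turn deg 18.47 -> yaw units -3.694
```

View pics/sc4.png

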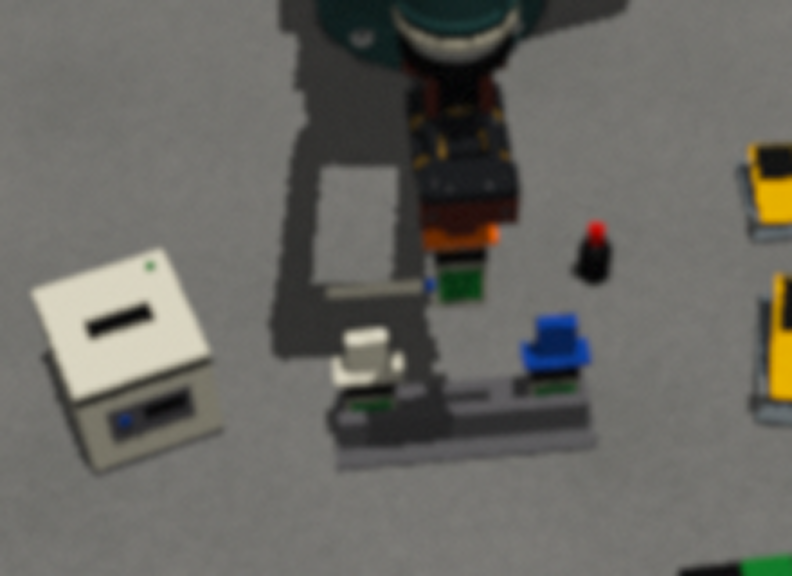

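The plate is lifted cleanly and the others haven't moved. I'll move to above the reader.

```bash
python3 -m inch '{"xyz":[[0,-0.5,-0.1],[0,-1,-0.2],[0,-1,-0.2],[0,-1,-0.2],[0,-1,-0.2],[0,-1,-0.2],[0,-1,-0.2],[0,-1,-0.2]],"yaw":[0,0,0,0,0,0,0,0],"claw":[-1,-1,-1,-1,-1,-1,-1,-1]}'; python3 -m inch '{"xyz":[[0,-1,-0.2],[0,-1,-0.3],[0,-0.8,-0.25],[0,-0.4,-0.1],[0,0,0],[0,0,0],[0,0,0],[0,0,0]],"yaw":[0,0,0,0,-1,-1,-1,-0.7],"claw":[-1,-1,-1,-1,-1,-1,-1,-1]}'; python3 -m inch '{"xyz":[[0,0,0],[0,0,0],[0,0,0],[0,0,0],[0,0,0],[0,0,0],[0,0,0],[0,0,0]],"yaw":[0,0,0,0,0,0,0,0],"claw":[-1,-1,-1,-1,-1,-1,-1,-1]}'; python3 go.py .4945 -.293 .2 18; python3 - <<'E'
from h import *
for n in("scene","side"):
    c=optics.read_camera(n); x,y=map(int,proj(c,[.4945,-.293,.13])[0]); print(x,y)
    save(cv2.resize(c["image"][y-50:y+50,x-60:x+60],None,fx=6,fy=6,interpolation=cv2.INTER_CUBIC),f"pics/ab_{n}.png")
c=optics.read_camera("wrist"); save(c["image"],"pics/ab_wrist.png")
E
```

```text
t: 12.08
eef_pos: [0.5117, -0.2135, 0.2436]
tcp_rot: [0.008, 1.573, -0.006]
contact_force: [0.7, -0.5, -0.7]
finger_gap: 0.012
t: 12.75
eef_pos: [0.4908, -0.2915, 0.2439]
tcp_rot: [-0.249, 1.558, 0.252]
contact_force: [1.0, 0.1, -1.6]
finger_gap: 0.0113
t: 13.42
eef_pos: [0.4917, -0.2919, 0.2452]
tcp_rot: [-0.247, 1.557, 0.247]
contact_force: [0.7, 0.3, -0.5]
finger_gap: 0.0116
t 13.42 p [ 0.492 -0.292  0.245] F [ 0.726  0.341 -0.481] gap 0.0116 j [-0.657  0.299  1.543  0.     1.3   -0.971]
tool axes [ 0.  0. -1.] [-0.309  0.951  0.   ] [0.951 0.309 0.   ] heading z 18.02
shift units [ 1.808 -0.076  0.091]
world turn deg -0.02 -> yaw units 0.003
221 222
416 194
```

View pics/ab_scene.png

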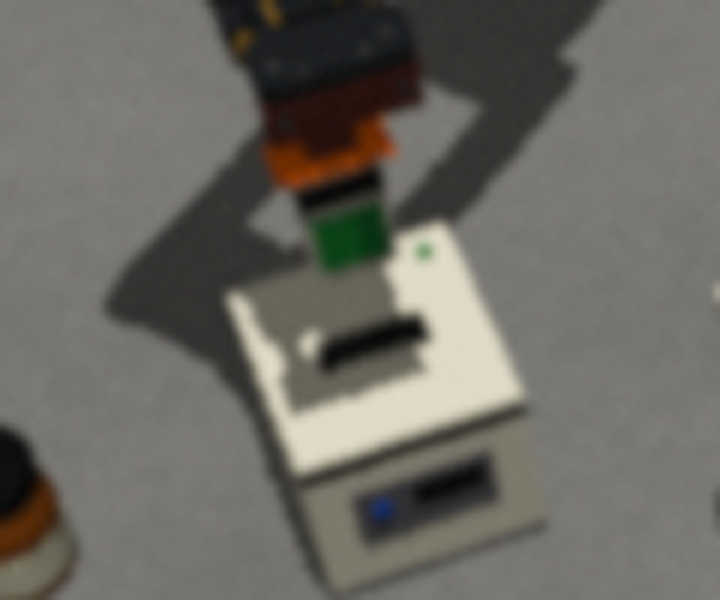

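View pics/ab_side.png

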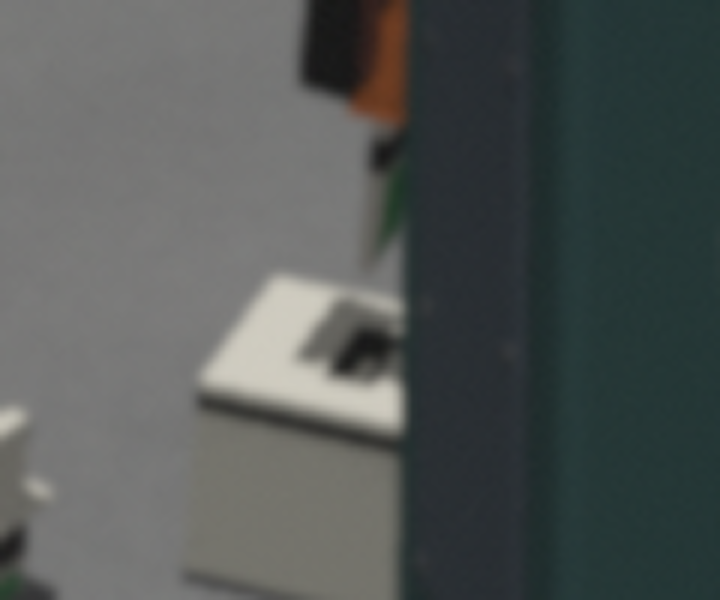

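View pics/ab_wrist.png

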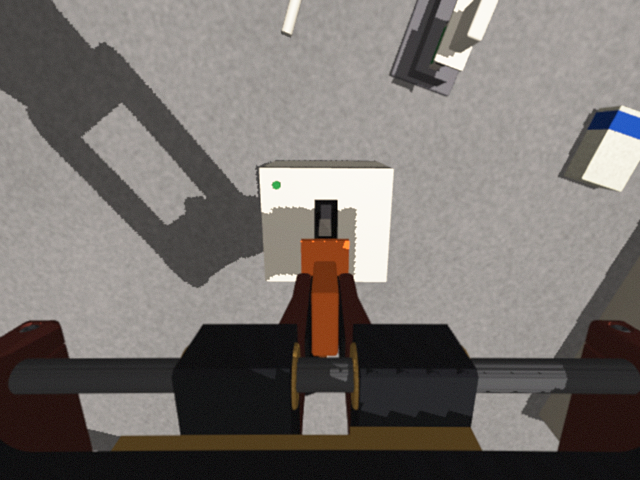

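```bash
python3 - <<'E'
from meas import *
np.set_printoptions(precision=4,suppress=True)
c=optics.read_camera("wrist"); im=c["image"].astype(int)
st=env.read_state(); p=st["eef_pos"]
for r in (170,180,190,200):
    k=np.where(im[r,240:420].min(1)>170)[0]+240; P=onz(c,[[k[0]-.5,r],[k[-1]+.5,r]],.105); print("top",r,k[0],k[-1],P[:,:2].ravel(),"w",np.linalg.norm(P[1]-P[0]),"mid",P.mean(0)[:2])
for r in range(204,238,5):
    k=np.where(im[r,305:350].max(1)<75)[0]+305; P=onz(c,[[k[0]-.5,r],[k[-1]+.5,r]],.105); print("slot",r,k[0],k[-1],"w",np.linalg.norm(P[1]-P[0]),"mid",P.mean(0)[:2])
for cc in(322,326,330):
    col=im[150:245,cc].max(1); print(cc,[(150+i,int(v)) for i,v in enumerate(col) if 5<i<20 or 44<i<56])
for r in range(242,264,5):
    m=(im[r,280:380,0]>90)&(im[r,280:380,2]<90)&(im[r,280:380,0]-im[r,280:380,1]>40); k=np.where(m)[0]+280
    P=onz(c,[[k[0]-.5,r],[k[-1]+.5,r]],p[2]-.007); print("fl",r,k[0],k[-1],"w",np.linalg.norm(P[1]-P[0]),"mid",P.mean(0)[:2])
print(p)
E
```

```text
top 170 259 393 [ 0.4203 -0.2603  0.5353 -0.2229] w 0.12102293013474333 mid [ 0.4778 -0.2416]
top 180 260 393 [ 0.4234 -0.2687  0.5386 -0.2312] w 0.12118978209693346 mid [ 0.481  -0.2499]
top 190 260 392 [ 0.4257 -0.2774  0.5411 -0.2399] w 0.12135714476299149 mid [ 0.4834 -0.2587]
top 200 261 391 [ 0.4289 -0.2861  0.5436 -0.2488] w 0.12060479862621172 mid [ 0.4862 -0.2674]
slot 204 315 336 w 0.020336909115442822 mid [ 0.4869 -0.2711]
slot 209 315 336 w 0.02042850520950515 mid [ 0.4884 -0.2756]
slot 214 315 337 w 0.021453517723054625 mid [ 0.4903 -0.28  ]
slot 219 315 337 w 0.02155076397792894 mid [ 0.4918 -0.2845]
slot 224 315 337 w 0.021648766410302517 mid [ 0.4933 -0.2891]
slot 229 315 336 w 0.0208020426282991 mid [ 0.4944 -0.2939]
slot 234 315 336 w 0.020897255897046562 mid [ 0.4959 -0.2986]
322 [(156, 162), (157, 165), (158, 163), (159, 150), (160, 109), (161, 115), (162, 116), (163, 123), (164, 122), (165, 118), (166, 101), (167, 116), (168, 234), (169, 255), (195, 251), (196, 251), (197, 254), (198, 255), (199, 196), (200, 58), (201, 12), (202, 15), (203, 17), (204, 33), (205, 
[... 223 characters left out ...]
, (199, 196), (200, 61), (201, 6), (202, 13), (203, 12), (204, 32), (205, 57)]
330 [(156, 163), (157, 167), (158, 163), (159, 147), (160, 103), (161, 111), (162, 118), (163, 125), (164, 123), (165, 123), (166, 103), (167, 113), (168, 230), (169, 255), (195, 251), (196, 251), (197, 254), (198, 255), (199, 196), (200, 63), (201, 12), (202, 16), (203, 17), (204, 29), (205, 57)]
fl 242 301 348 w 0.02570164289211013 mid [ 0.4844 -0.266 ]
fl 247 301 348 w 0.025820281007429943 mid [ 0.4853 -0.2687]
fl 252 301 348 w 0.02593986030422286 mid [ 0.4862 -0.2714]
fl 257 301 348 w 0.02606039173646173 mid [ 0.487  -0.2742]
fl 262 301 348 w 0.026181886439710353 mid [ 0.4879 -0.2769]
[ 0.4917 -0.2919  0.2452]
```

```bash
python3 - <<'E'
from meas import *
c=optics.read_camera("wrist"); im=c["image"].astype(int)
p=env.read_state()["eef_pos"]; a=np.radians(18.1); ex=np.array([np.cos(a),np.sin(a)]); ey=np.array([-np.sin(a),np.cos(a)])
print("slot y from edge",onz(c,[[326,199.3]],.105)[0,:2]@ey-.027,"from top edge",onz(c,[[326,167.4]],.105)[0,:2]@ey-.055)
col=im[230:250,325]; print([tuple(v) for v in col[4:16]])
print("flange y from edge at row238.5",onz(c,[[325,238.5]],p[2]-.007)[0,:2]@ey-.027,"tcp",p[:2]@ey,p[:2]@ex)
E
```

```text
slot y from edge -0.43158833891501147 from top edge -0.4307743332273974
[(np.int64(96), np.int64(90), np.int64(81)), (np.int64(89), np.int64(82), np.int64(76)), (np.int64(37), np.int64(36), np.int64(35)), (np.int64(5), np.int64(4), np.int64(3)), (np.int64(51), np.int64(24), np.int64(10)), (np.int64(109), np.int64(47), np.int64(17)), (np.int64(140), np.int64(60), np.int64(21)), (np.int64(185), np.int64(85), np.int64(32)), (np.int64(164), np.int64(74), np.int64(29)), (np.int64(144), np.int64(64), np.int64(22)), (np.int64(148), np.int64(68), np.int64(25)), (np.int64(147), np.int64(64), np.int64(21))]
flange y from edge at row238.5 -0.4283995460294066 tcp -0.4302643973821714 0.3767062952457818
```

Slot centre is about 1.5 mm further along tool z and 1.5 mm in tool -y. I'll correct that, lower to just above the slot, and check again.

```bash
python3 -m inch '{"xyz":[[0,-0.07,0.06],[0.4,0,0],[0.4,0,0],[0.4,0,0],[0.3,0,0],[0.2,0,0],[0,0,0],[0,0,0]],"yaw":[0,0,0,0,0,0,0,0],"claw":[-1,-1,-1,-1,-1,-1,-1,-1]}';python3 go.py .4945 -.293 .2 18; python3 - <<'E'
from h import *
for n in("scene","side"):
    c=optics.read_camera(n); x,y=map(int,proj(c,[.4945,-.293,.13])[0])
    save(cv2.resize(c["image"][y-40:y+40,x-40:x+40],None,fx=7.5,fy=7.5,interpolation=cv2.INTER_CUBIC),f"pics/ac_{n}.png")
E
```

```text
t: 14.33
eef_pos: [0.4935, -0.293, 0.2021]
tcp_rot: [-0.246, 1.557, 0.248]
contact_force: [0.4, -0.4, -0.9]
finger_gap: 0.0121
t 14.33 p [ 0.493 -0.293  0.202] F [ 0.434 -0.37  -0.905] gap 0.0121 j [-0.656  0.342  1.592  0.     1.209 -0.971]
tool axes [-0.001  0.001 -1.   ] [-0.309  0.951  0.001] [ 0.951  0.309 -0.001] heading z 18.02
shift units [ 0.084 -0.014  0.039]
world turn deg -0.02 -> yaw units 0.005
```

View pics/ac_scene.png

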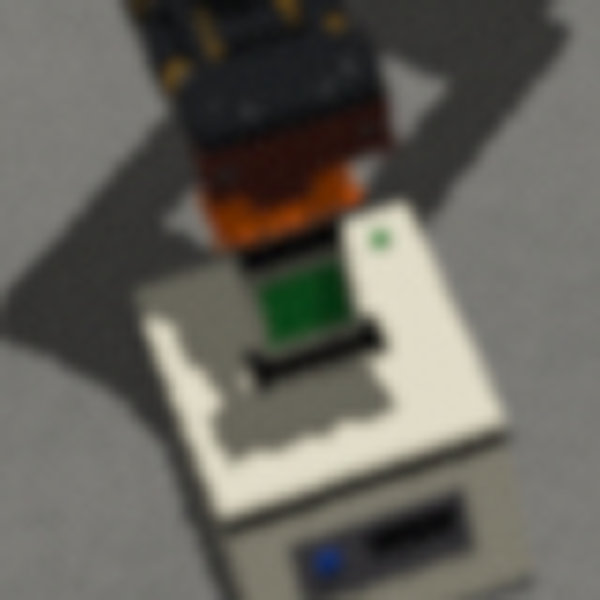

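View pics/ac_side.png

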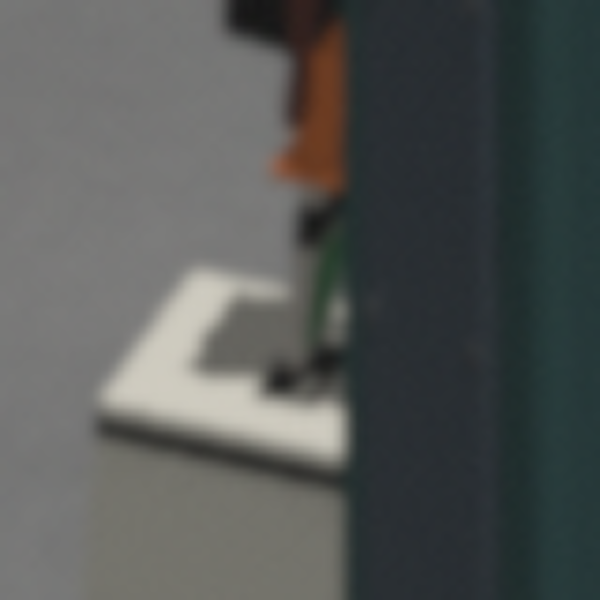

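Both views show the foot centred over the slot (scene px ~221,226). I'll lower it gently while watching the force.

```bash
python3 -m inch '{"xyz":[[0.1,0,0],[0.1,0,0],[0.1,0,0],[0.1,0,0],[0.08,0,0],[0.07,0,0],[0,0,0],[0,0,0]],"yaw":[0,0,0,0,0,0,0,0],"claw":[-1,-1,-1,-1,-1,-1,-1,-1]}'; python3 -m inch '{"xyz":[[0.06,0,0],[0.06,0,0],[0.06,0,0],[0.06,0,0],[0.06,0,0],[0,0,0],[0,0,0],[0,0,0]],"yaw":[0,0,0,0,0,0,0,0],"claw":[-1,-1,-1,-1,-1,-1,-1,-1]}'
```

```text
t: 15.1
eef_pos: [0.4936, -0.293, 0.1887]
tcp_rot: [-0.247, 1.557, 0.247]
contact_force: [-0.7, -0.3, -0.2]
finger_gap: 0.012
t: 15.77
eef_pos: [0.4937, -0.2931, 0.1814]
tcp_rot: [-0.247, 1.557, 0.247]
contact_force: [0.4, 0.1, -0.9]
finger_gap: 0.0118
```

```bash
python3 -m inch '{"xyz":[[0.08,0,0],[0.08,0,0],[0.08,0,0],[0.08,0,0],[0.08,0,0],[0.08,0,0],[0,0,0],[0,0,0]],"yaw":[0,0,0,0,0,0,0,0],"claw":[-1,-1,-1,-1,-1,-1,-1,-1]}'; python3 go.py .4937 -.2931 .136 18
```

```text
t: 16.43
eef_pos: [0.4936, -0.293, 0.1692]
tcp_rot: [-0.247, 1.557, 0.247]
contact_force: [0.4, -0.4, -1.8]
finger_gap: 0.0121
t 16.43 p [ 0.494 -0.293  0.169] F [ 0.408 -0.409 -1.777] gap 0.0121 j [-0.656  0.376  1.63   0.     1.136 -0.971]
tool axes [-0.  0. -1.] [-0.309  0.951  0.   ] [ 0.951  0.309 -0.   ] heading z 18.03
shift units [ 1.327 -0.005  0.004]
world turn deg -0.03 -> yaw units 0.005
```

```bash
python3 -m inch '{"xyz":[[0.1,0,0],[0.1,0,0],[0.1,0,0],[0.1,0,0],[0.1,0,0],[0.1,0,0],[0,0,0],[0,0,0]],"yaw":[0,0,0,0,0,0,0,0],"claw":[-1,-1,-1,-1,-1,-1,-1,-1]}'; python3 go.py .4937 -.2931 .136 18
```

```text
t: 17.1
eef_pos: [0.4936, -0.293, 0.1542]
tcp_rot: [-0.247, 1.557, 0.247]
contact_force: [0.6, -1.2, -1.2]
finger_gap: 0.0119
t 17.1 p [ 0.494 -0.293  0.154] F [ 0.617 -1.192 -1.18 ] gap 0.0119 j [-0.656  0.392  1.646  0.     1.104 -0.971]
tool axes [-0.  0. -1.] [-0.309  0.951  0.   ] [ 0.951  0.309 -0.   ] heading z 18.03
shift units [ 0.728 -0.004  0.004]
world turn deg -0.03 -> yaw units 0.005
```

```bash
python3 -m inch '{"xyz":[[0.1,0,0],[0.1,0,0],[0.1,0,0],[0.1,0,0],[0.1,0,0],[0.1,0,0],[0.08,0,0],[0.05,0,0]],"yaw":[0,0,0,0,0,0,0,0],"claw":[-1,-1,-1,-1,-1,-1,-1,-1]}'; python3 -m inch '{"xyz":[[0,0,0],[0,0,0],[0,0,0],[0,0,0],[0,0,0],[0,0,0],[0,0,0],[0,0,0]],"yaw":[0,0,0,0,0,0,0,0],"claw":[-1,-1,-1,-1,-1,-1,-1,-1]}'; python3 go.py .4937 -.2931 .136 18; python3 - <<'E'
from h import *
for n in("scene","side"):
    c=optics.read_camera(n); x,y=map(int,proj(c,[.4945,-.293,.13])[0])
    save(cv2.resize(c["image"][y-40:y+40,x-40:x+40],None,fx=7.5,fy=7.5,interpolation=cv2.INTER_CUBIC),f"pics/ad_{n}.png")
c=optics.read_camera("wrist"); save(c["image"],"pics/ad_wrist.png")
c=optics.read_camera("side"); save(cv2.resize(c["image"][180:370,200:440],None,fx=3.3,fy=3.1),"pics/ad_all.png")
E
```

```text
t: 17.77
eef_pos: [0.4936, -0.293, 0.1358]
tcp_rot: [-0.247, 1.557, 0.247]
contact_force: [0.2, -0.4, -0.9]
finger_gap: 0.0116
t: 18.43
eef_pos: [0.4937, -0.2931, 0.1362]
tcp_rot: [-0.247, 1.557, 0.247]
contact_force: [0.2, -0.8, -0.8]
finger_gap: 0.0117
t 18.43 p [ 0.494 -0.293  0.136] F [ 0.157 -0.755 -0.775] gap 0.0117 j [-0.656  0.413  1.665  0.     1.064 -0.971]
tool axes [ 0.  0. -1.] [-0.309  0.951  0.   ] [0.951 0.309 0.   ] heading z 18.03
shift units [ 0.007 -0.     0.   ]
world turn deg -0.03 -> yaw units 0.005
```

View pics/ad_scene.png

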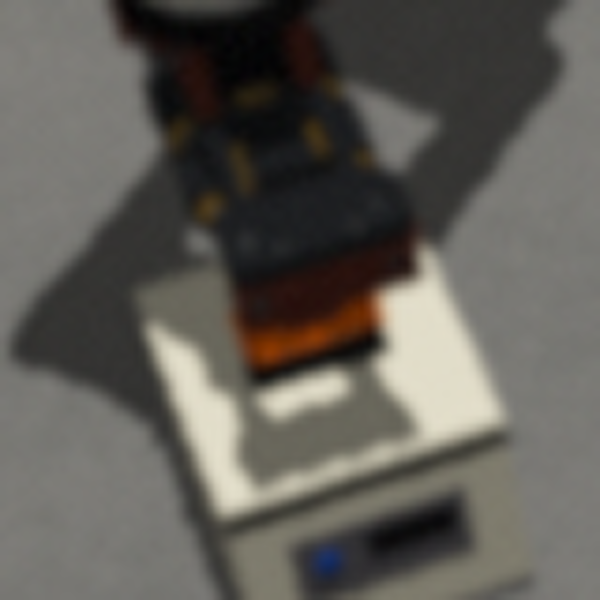

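View pics/ad_wrist.png

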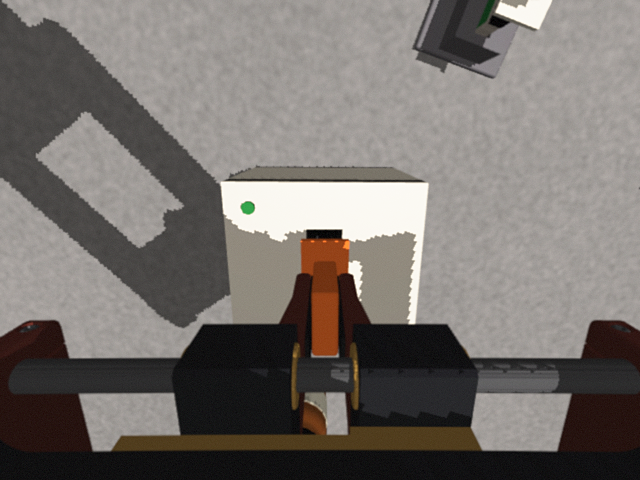

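View pics/ad_all.png

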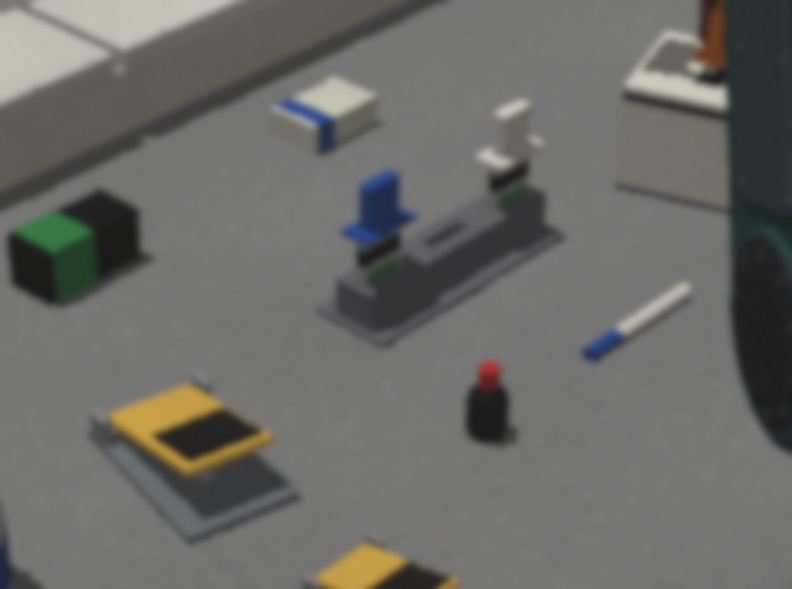

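The plate hasn't slipped: the flange sits at the same wrist pixels as before insertion (columns 301–348, front edge at row 239). External force is under 1 N, and the height puts the band centre at 0.105 m. The pedal is up and the bystanders in view haven't moved, so I'm handing in.

```bash
python3 -c "
from bench import env
print(env.finish_job())"
```

```text
the job is handed in; nothing more can be done
None
```

I pressed the larger yellow pedal to its stop, let it spring back, then lowered the orange plate through the reader slot to its black band. I handed in at about 18.7 s, still holding the plate. No verdict was reported.

**Pedal:** At the stop, the fingertip height stalled at 29.5 mm and the force rose to about 43 N, held for around 0.4 s. That is above the 40 N allowed for the arm or gripper body. The contact was with the fingertips, which I took not to count. A side picture afterwards showed the pedal back up.

**Plate in the slot:**
- **Height:** TCP height was 0.1362 m, which puts the foot near 0.047 m and the band centre within about 1 mm of the reader top. This is worked out from the grasp height, not seen directly, because the gripper hides the band.
- **Grip:** The fingers were closed on 11.7 mm of handle. The flange sat at the same place in the wrist picture before and after insertion, so the plate had not slipped.
- **Insertion:** Outside force read no more than about 2 N at each check on the way down, and the tool was pointing straight down.

**Slot position:** The camera and arm measurements of the slot against the plate disagreed by 1–2 mm. I used a value in between, and the blade went in freely.

**Everything else:** The last side picture showed the blue and white plates, the pen, the dropper and both boxes where they had been. It did not show the tub or the jar clearly, so I did not recheck those two.

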